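Clamp a tube block in the block mixer and select its programme

ROBOT

A 6-joint arm with a two-finger parallel gripper is mounted at the origin on a cart in front of the work surface, level with it; the furniture and walls round the work are solid. World frame = base frame: x ahead of the robot, y to its left, z up, the work surface at z = 0. Lengths are in m, angles in rad, forces in N, time in s.
With the tool pointing down it reaches from about 0.2 to 0.875 m from the base axis. Payload 3.4 kg.
Tool frame: the origin (TCP) lies between the finger pads; the fingertips stand 25 mm ahead of it and the grasp point (between the pads) lies 6 mm ahead of it; z points along the fingers, y is the line along which they close (so a half turn about z gives the same grasp; the last joint's range is limited). The gripper opens to 94 mm and grips with 3 to 60 N. Pads are 16 mm wide; open, the fingers measure 119 mm over their backs; the gripper's body (75 mm by 177 mm) begins 78 mm behind the grasp point.
Start: joints at [1.207, 0.276, 1.505, -0, 1.361, -0.121], TCP at [0.138, 0.558, 0.23] pointing down, gripper open.
Joint ranges: [-2.89, 2.89], [-0.75, 2.08], [0.22, 2.7], [-1.18, 4.32], [0.11, 2.71], [-2.7, 2.7]. Speed limits (rad/s): [2.57, 2.57, 3.14, 3.14, 3.14, 3.14].

INTERFACE

Orientations are given as a rotation vector (axis times angle).
In Python, from cell import r, viewer, regions_of, pinpoint gives the robot as it stands.
- The arm moves only by the tool play_rows, never from a script. Its argument "series" is a list of rows, each an object with "offset": the shift along the world's x, y, z in mm, a list of three; "delta_rot": the turn, a rotation vector about the world's x, y, z in degrees, a list of three. A call has 1 to 20 rows; each row shifts and turns the commanded pose from where the row before left it; what a row does not reach is not made up. A row lasts 1/8 s, in which the tool goes at most 62.5 mm and 10.7 degrees, less where a joint would pass 70% of its speed; a pose out of reach is approached as far as the arm can. A call with a gripper value outside its range is refused whole. "jaw" is the finger opening in mm, from 0 to 94, set as the call begins (left out, the last holds). The fingers move at their own pace and stop on an object; "force" is the grip in N (left out, the last holds). Time passes only in rows, so rows that do not move let the fingers close. It gives the time, the measured TCP pose, the force, the opening and the grip force at its end, in the units of the state.
- r.sense(): the state, without advancing time (a new reading comes with each control period).
- viewer.snapshot(name): name is "side" or "top"; returns a dict with "frame" (384x512x3 uint8, red, green, blue), "mtx" (3x3 intrinsics, pixels), "rvec" (rotation vector, rad) and "tvec" (3), from world to camera coordinates, as OpenCV has them. Camera axes: x right, y down, z forward; pixel columns grow to the right and rows downward; lengths in m; the calibration is good to about 2 mm. A picture is of the moment at which its call begins. There is no depth.
- r.close_job(): hands the job in; it is judged then, once.
Trained networks look in the newest picture that a camera, given by its name, has taken for a name from the list of things; names that differ only in an ending like _2 or _b are one class to them, and where a whole thing is asked for, a point or a joint stands for the part that bears it (a point fixed in the world has none). Each returns a list of dicts, best first, with "conf" (0 to 1); they miss things now and then, are a little off and sometimes report something else, mostly with a low value. They report only what shows in the picture. A call takes as long as a camera call.
- regions_of(thing, camera): "mask" (384x512 bool, what is visible of it) and "box" ([left, top, width, height] in pixels, round what is visible of it).
- pinpoint(thing, camera): "position" ([column, row] in pixels: a listed point, or the origin of a listed thing).
The state is a dict: "clock": time; "q": joint angles; "qvel": joint speeds; "joint_torque": joint torques, N m; "ee_pos": TCP position; "eef_rot": TCP orientation; "ft_force": force on the tool from outside, world axes, zero at the start; "wrist_torque": the same for the moment, N m; "opening": finger opening in m; "gripper_force": force on a finger pad.
Only numpy, scipy, OpenCV 4.12 (cv2) and the standard library are available. Lean on these libraries where they do the work, as an engineer would, in place of code of your own. Each camera call takes 0.05 s, during which the arm holds its last target. There are 200 camera calls.

TASK

Take the taller of the two aluminium tube blocks out of its cradle and set it down upright on the open bench, let go and take it again by its two end faces, so that it can be stood upright on the mixer's deck, centred between the two clamp jaws with its long sides facing them. When it stands there and is let go, swing the cam lever fully round until the jaws are closed. Then push the selector knob in, turn it clockwise to the next position, the middle mark, and let it spring out again; leave the lower block and the other things on the bench alone.

Things in the scene. Friction and masses are not known exactly. Their poses are not given: they have to be found in the camera images.
- mixer: The block mixer, a low grey casing 150 (x) x 260 (y) x 40 mm high, fixed to the bench. Origin: centre of its underside; z up. Its x axis points from its front edge (nearest the robot) to its back edge, y to its left. On its top: left of the middle the deck with two upright clamp jaws, at its right end the selector knob, at its left end the cam lever.
- nest (a point): Point on the mixer's deck, 40 mm above the bench, axes as the mixer. The clamped tall block stands with its origin here, its x axis along the mixer's x (either way round). The fixed jaw's face is 22 mm to the right (-y) of it. In front of and behind the jaws (more than 25 mm away in x) the flat casing top is clear for fingers.
- jaw: The moving clamp jaw, 50 (x) x 14 (y) x 60 mm high like the fixed one. Origin: foot of its clamping face, axes as the mixer. With the lever open this face is 28 mm left (+y) of the nest, so that the gap is 50 mm for the 44 mm wide block; the closing lever moves it to 22 mm and it pushes the block against the fixed jaw.
- tall_block: Taller aluminium block, 60 (x) x 44 (y) x 70 mm high, 0.3 to 0.5 kg, six large dark wells on its (solid) top. Origin: centre of its underside. Starts upright on a cradle floor 10 mm above the bench; there walls cover its end faces (+x, -x) to 8 mm below its top: grip it across y (44 mm). In the mixer the jaws cover its y sides to 10 mm below its top: hold it across x (60 mm).
- low_block: The lower aluminium block, 60 x 44 x 45 mm, many small wells on top, in the other cradle (its top lies below the cradle's wall tops). Origin: centre of its underside. Leave alone.
- cradle_a: White cradle, fixed to the bench; holds the tall block. Floor plate 92 (x) x 56 (y) x 10 mm, two end walls 8 mm thick whose inner faces stand 33.5 mm either side of its centre in x, tops 72 mm above the bench; its y sides are open. Origin: centre of its underside.
- cradle_b: The same cradle, holding the low block. Which of the two stands nearer the robot changes. Both lie roughly crosswise: their x axis points to the left.
- cam_lever (a joint): Angle of the cam lever about its vertical pivot, rad: 0 = fully open (arm points to the mixer's +y, outward), 1.571 = fully closed (arm points to the mixer's -x, towards the robot); it grows counter-clockwise seen from above. It starts between 0 and 0.3 and stays where it is left; moving the grip takes about 2 N. It drives the moving jaw by 3.7 mm per rad.
- lever_pivot (a point): Point on the lever's vertical pivot axis, 46 mm above the bench; axes as the mixer.
- lever_post (a point): Centre of the top of the upright round grip post at the free end of the lever, 85 mm from the pivot axis; the post is 16 mm across and 40 mm high, standing on a flat arm; this point is 98 mm above the bench.
- selector (a joint): Knob angle about its vertical axis, rad, growing clockwise from above: 0 = start (left mark), 1.047 = middle (long) mark, pointing to the mixer's +x, 2.094 = right mark. With the knob out a key stops it within about 0.1 of its position; pushed in it turns lightly (0.04 N m). Let go within 0.15 of a position it springs out there; let go between positions it stays in.
- selector_press (a joint): How far the selector knob is pushed in (downwards), m: 0 = out, 0.009 = fully in. It must be in by more than 0.006 to turn. A spring pushes it out with 5 N at 0 to 9 N fully in.
- selector_top (a point): Centre of the knob's top, on its axis, 84 mm above the bench when out; turns with the knob: its x axis points along the pointer. The grip is a bar 46 mm long (x), 16 mm wide (y), reaching 27 mm down from this point, on a round skirt 54 mm across, 5 mm thick, whose underside is 12 mm above the casing when out.
- weigh_boat: White square weighing boat, 76 x 76 x 15 mm, loose bystander. Origin: centre of its underside.
- petri_dish: Round petri dish, 91 mm across, 15 mm high, loose bystander. Origin: centre of its underside.
- timer: White bench timer, 62 x 65 x 20 mm, loose bystander. Origin: centre of its underside.

How it is judged:
On the way, in this order (a step that is already met when the one before it is completed fails the run):
1. the tall block stands upright on the bench, out of its cradle, and is let go (height (world z) of tall_block below 0.005 m and angle between tall_block's own z axis and vertical below 0.1 rad and horizontal distance between tall_block and cradle_a above 0.06 m and contact force between the fingers and tall_block below 0.2 N), for 0.1 s.
2. the tall block stands on the mixer's deck between the jaws and is let go (x of tall_block in the frame of nest between -0.012 and 0.012 m and y of tall_block in the frame of nest between -0.003 and 0.006 m and z of tall_block in the frame of nest below 0.003 m and angle between tall_block's own z axis and vertical below 0.06 rad and angle between the x axis of tall_block and the x axis of mixer, either way round below 0.15 rad and contact force between the fingers and tall_block below 0.2 N), for 0.1 s.
3. the cam lever is fully closed with the block between the jaws (x of tall_block in the frame of nest between -0.012 and 0.012 m and y of tall_block in the frame of nest between -0.003 and 0.006 m and z of tall_block in the frame of nest below 0.003 m and angle between tall_block's own z axis and vertical below 0.06 rad and angle between the x axis of tall_block and the x axis of mixer, either way round below 0.15 rad and value of joint cam_lever above 1.4 rad), for 0.1 s.
4. the selector knob is pushed in (value of joint selector_press above 0.006 m), for 0.02 s.
5. the selector stands at the middle position and has sprung out (value of joint selector between 0.877 and 1.217 rad and value of joint selector_press below 0.002 m), for 0.2 s.
At the end, for the whole second after the job is handed in: The tall block stands upright on the mixer's deck at rest between the jaws (within 12 mm of the nest along the jaws, 6 mm across, within 0.15 rad of square); the cam lever is closed beyond 1.40 rad; the selector is within 0.17 rad of the middle position and has sprung out to within 2 mm (all of step 3 and all of step 5 and linear speed of tall_block below 0.02 m/s); the robot touches nothing.
It fails at once if the tall block is tipped over (angle between tall_block's own z axis and vertical above 0.6 rad).
It fails at once if the lower block is moved by more than 20 mm (distance of low_block from where it was at the start of the episode above 0.02 m).
It fails at once if a bystander is moved by more than 30 mm (distance of any of weigh_boat, petri_dish, timer from where it was at the start of the episode above 0.03 m).
It also fails if it takes over 69 s, if anything falls off the work surface, if the arm or the gripper's body presses on something with over 40 N, if the wrist force passes 120 N, or if a joint passes its speed limit or range.

## Working session

There is one attempt and no reset: what is moved stays moved. The work goes in short steps, Python scripts to look and compute and a tool call to move; the robot and the scene stay as the last step left them, time stands still between calls to the robot, and variables do not carry over. Pictures are saved under pics/ and viewed, at most 10 in all, crops included, and the job is handed in when it is done.

Besides the shell and the picture viewer there is one more tool, called after ">>>" as name(argument=value, ...) on one line, values as JSON. play_rows: Moves the arm, as the interface text tells. Its arguments: {"type":"object","properties":{"series":{"type":"array"},"jaw":{"type":"number"},"force":{"type":"number"}},"required":["series"]}

```bash
ls; mkdir -p pics
cat > h.py <<'E'
import numpy as np, cv2
from cell import r, viewer, regions_of, pinpoint
def cam(n):
    s=viewer.snapshot(n); R=cv2.Rodrigues(np.array(s['rvec'],float))[0]; return s,np.array(s['mtx'],float),R,np.array(s['tvec'],float).ravel()
def ray(c,p,z):
    s,K,R,t=c; d=R.T@np.linalg.inv(K)@np.array([p[0],p[1],1.]); o=-R.T@t
    return o+d*(z-o[2])/d[2]
def proj(c,P):
    s,K,R,t=c; q=K@(R@np.array(P,float)+t); return q[:2]/q[2]
E
python3 - <<'E'
from h import *
Z=dict(mixer=0,nest=.04,jaw=.04,tall_block=.01,low_block=.01,cradle_a=0,lever_pivot=.046,lever_post=.098,selector_top=.084,weigh_boat=0,petri_dish=0,timer=0)
ims=[]
for n in('top','side'):
    c=cam(n); ims.append(c[0]['frame']); print(n,'campos',(-c[2].T@c[3]).round(3))
    for k,z in Z.items():
        for d in pinpoint(k,n)[:2]: print(k,round(d['conf'],2),np.round(d['position'],1),ray(c,d['position'],z)[:2].round(4))
    cv2.imwrite(f'pics/{n}0.png',cv2.resize(ims[-1][:,:,::-1],(800,600)))
E
```

```text
pics
top campos [0.422 0.028 1.04 ]
mixer 0.8 [218.6 202.4] [0.4983 0.1531]
nest 0.74 [213.8 203.7] [0.4919 0.1619]
nest 0.5 [377.2 221.9] [ 0.4307 -0.298 ]
jaw 0.72 [198.6 201.5] [0.4991 0.2048]
jaw 0.72 [376.7 220.3] [ 0.4352 -0.2968]
tall_block 0.89 [374.9 164.1] [ 0.6009 -0.3097]
tall_block 0.35 [146.8 209.8] [0.4804 0.3607]
low_block 0.61 [376.4 222.6] [ 0.429  -0.3054]
cradle_a 0.96 [373.7 166.5] [ 0.5955 -0.3091]
cradle_a 0.72 [268.4 139.1] [0.685  0.0022]
lever_pivot 0.9 [182.  200.4] [0.5027 0.2504]
lever_post 0.67 [145.9 211.5] [0.4709 0.3346]
lever_post 0.58 [273.8 143. ] [ 0.6491 -0.0098]
selector_top 0.6 [249.4 192.9] [0.5161 0.0592]
selector_top 0.47 [316.  246.1] [ 0.3693 -0.1164]
weigh_boat 0.94 [272.3 143.4] [ 0.6717 -0.0092]
petri_dish 0.93 [312.6 245.7] [ 0.366  -0.1192]
timer 0.64 [305.  154.7] [ 0.6354 -0.1058]
timer 0.28 [197.4 206. ] [0.489  0.2155]
side campos [ 0.354 -0.931  0.515]
mixer 0.81 [238.2 200.3] [0.4995 0.1533]
mixer 0.57 [238.  174.8] [0.5281 0.3684]
nest 0.97 [234.8 186.6] [0.4913 0.1695]
jaw 0.67 [230.4 185. ] [0.4793 0.1841]
tall_block 0.66 [315.4 286.8] [ 0.5977 -0.3075]
tall_block 0.61 [236.8 185.2] [0.508  0.2498]
low_block 0.93 [231.  299.6] [ 0.4209 -0.3197]
low_block 0.68 [239.6 202. ] [0.4993 0.1196]
cradle_a 0.95 [317.7 291.6] [ 0.6023 -0.3111]
cradle_a 0.7 [231.9 296.4] [ 0.4251 -0.2981]
lever_pivot 0.92 [236.2 176.5] [0.5047 0.238 ]
lever_pivot 0.69 [316.3 292.3] [ 0.5769 -0.3681]
lever_post 0.38 [221.6 155.2] [0.4648 0.307 ]
selector_top 0.74 [245.2 187.2] [0.5069 0.0589]
selector_top 0.23 [235.3 172.7] [0.4939 0.1749]
weigh_boat 0.91 [304.4 222.5] [ 0.6619 -0.0176]
petri_dish 0.91 [197.1 253.3] [ 0.3619 -0.1278]
timer 0.74 [308.7 242.7] [ 0.6417 -0.1224]
```

View pics/top0.png

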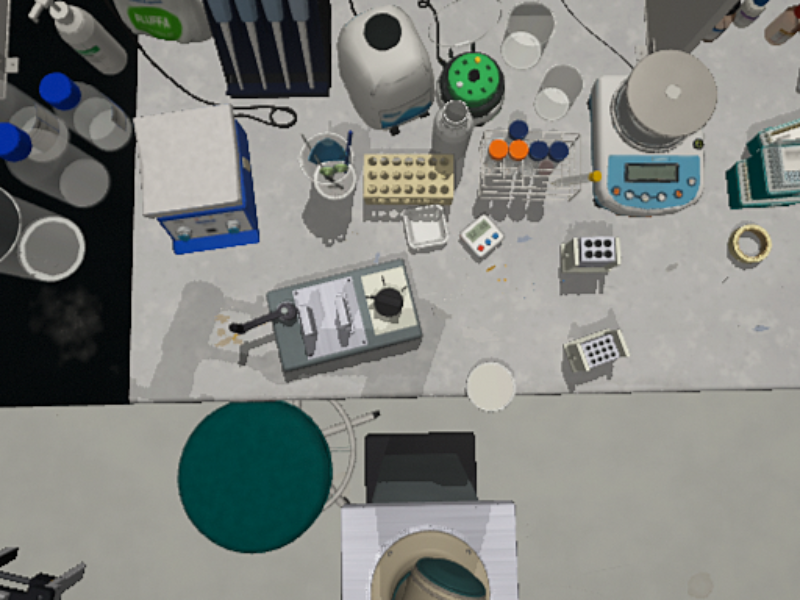

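View pics/side0.png

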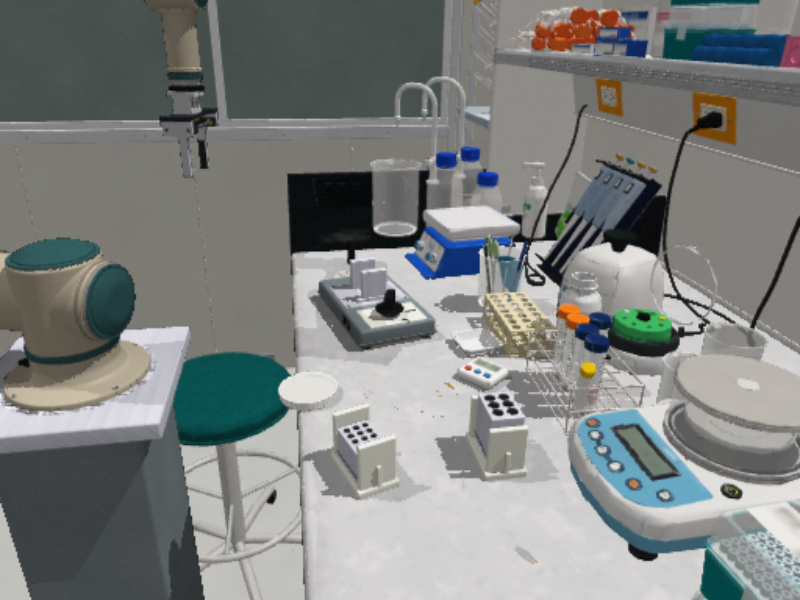

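The top view shows the mixer at about (340,315) in the 800×600 picture, turned about 12°. The tall block (six wells) is in the far cradle at (590,250), and the low block is in the near one at (598,350). I'll zoom in to get exact corners.

Run:
```python
from h import *
def crop(f,x0,y0,w,h,s):
    a=cv2.resize(f[y0:y0+h,x0:x0+w,::-1],None,fx=s,fy=s,interpolation=cv2.INTER_CUBIC)
    for i in range(0,w,10):
        cv2.putText(a,str(x0+i),(i*s,9),0,.32,(0,0,255),1); cv2.line(a,(i*s,0),(i*s,a.shape[0]),(0,0,255) ,1) if i%20==0 else 0
    for j in range(0,h,10):
        cv2.putText(a,str(y0+j),(0,j*s+4),0,.32,(255,0,0),1); cv2.line(a,(0,j*s),(a.shape[1],j*s),(255,0,0),1) if j%20==0 else 0
    return a
t=cam('top')
cv2.imwrite('pics/topmix.png',crop(t[0]['frame'],140,160,132,85,6))
for k in('mixer','tall_block','low_block','cradle_a','timer','weigh_boat'):
    for d in regions_of(k,'top')[:2]:
        m=d['mask'].astype(np.uint8); cs=max(cv2.findContours(m,0,2)[0],key=cv2.contourArea); print(k,round(d['conf'],2),d['box'],cv2.boxPoints(cv2.minAreaRect(cs)).round(1).tolist())
s=cam('side')
a=crop(t[0]['frame'],352,140,60,50,6);b=crop(s[0]['frame'],200,150,85,75,6)[:450]
o=np.zeros((450,360+510,3),np.uint8);o[:300,:360]=a;o[:450,360:870]=b
cv2.imwrite('pics/mix2.png',o[:,:800])
```

```text
mixer 0.72 [142.5, 164.9, 125.3, 72.3] [[141.89999389648438, 193.0], [257.70001220703125, 163.5], [271.0, 215.5], [155.1999969482422, 245.0]]
tall_block 0.77 [372.5, 153.6, 20.9, 17.4] [[370.0, 151.0], [393.0, 151.0], [393.0, 170.0], [370.0, 170.0]]
low_block 0.63 [369.5, 213.4, 25.5, 19.2] [[370.8999938964844, 218.89999389648438], [389.79998779296875, 212.0], [395.29998779296875, 227.1999969482422], [376.3999938964844, 234.0]]
cradle_a 0.83 [358.0, 210.8, 42.8, 28.0] [[359.0, 219.3000030517578], [395.3999938964844, 206.6999969482422], [402.20001220703125, 226.1999969482422], [365.79998779296875, 238.89999389648438]]
cradle_a 0.58 [146.7, 165.4, 126.9, 76.0] [[141.6999969482422, 192.0], [258.0, 164.10000610351562], [270.70001220703125, 217.10000610351562], [154.39999389648438, 245.0]]
timer 0.75 [293.5, 137.7, 28.6, 29.6] [[292.1000061035156, 150.1999969482422], [309.79998779296875, 135.10000610351562], [323.5, 151.0], [305.79998779296875, 166.1999969482422]]
timer 0.19 [370.5, 211.1, 26.1, 23.3] [[370.20001220703125, 219.10000610351562], [390.6000061035156, 211.0], [397.29998779296875, 227.89999389648438], [377.0, 236.0]]
weigh_boat 0.9 [255.5, 131.1, 30.4, 28.4] [[255.3000030517578, 134.0], [281.6000061035156, 127.9000015258789], [287.70001220703125, 154.39999389648438], [261.3999938964844, 160.5]]
```

View pics/topmix.png

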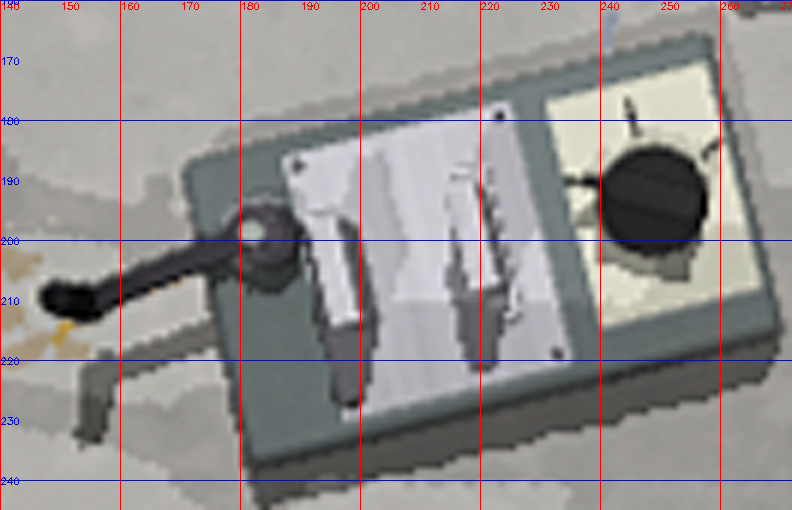

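View pics/mix2.png

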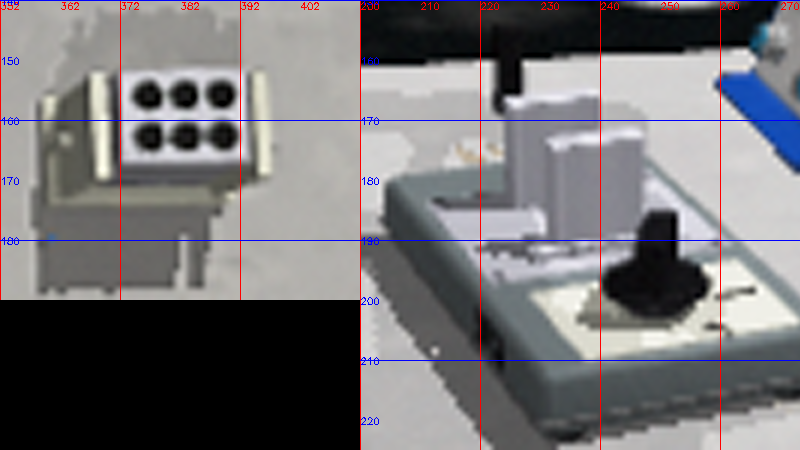

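```bash
cat > fit.py <<'E'
from h import *
def rigid(model,pts):
    a=model-model.mean(0);b=pts-pts.mean(0);th=np.arctan2((a[:,0]*b[:,1]-a[:,1]*b[:,0]).sum(),(a*b).sum())
    R=np.array([[np.cos(th),-np.sin(th)],[np.sin(th),np.cos(th)]]);t=pts.mean(0)-R@model.mean(0)
    return th,R,t,(pts-(model@R.T+t))
def P(c,l,o,z,s=6): return np.array([ray(c,(p[0]/s+o[0],p[1]/s+o[1]),z)[:2] for p in l])
E
python3 - <<'E'
from fit import *
t=cam('top')
o=(140,160)
th,R,T,res=rigid(np.array([[75,130],[75,-130],[-75,-130],[-75,130.]])/1000,P(t,[(183,163),(712,33),(778,330),(252,463)],o,.04))
print('mixer yaw',np.degrees(th),T,(res*1000).round(1).tolist())
loc=lambda p:((np.atleast_2d(p)-T)@R*1000).round(1).tolist()
print('deck',loc(P(t,[(288,157),(508,102),(572,362),(345,420)],o,.04)))
print('jawL top',loc(P(t,[(308,208),(335,205),(361,320),(333,326)],o,.10)))
print('jawR top',loc(P(t,[(448,170),(480,165),(503,283),(475,292)],o,.10)))
print('post',loc(P(t,[(68,300)],o,.098)),'pivot',loc(ray(t,(182,200.4),.046)[:2]),'knob skirt(z.057)',loc(P(t,[(600,195),(708,197),(652,143),(650,257)],o,.06)))
print('ticks', loc(P(t,[(627,97),(637,137),(567,181),(598,183),(703,160),(720,140)],o,.04)))
print('sel',loc(ray(t,(249.4,192.9),.084)[:2]),'nest',loc(ray(t,(213.8,203.7),.04)[:2]))
b=P(t,[(119,70),(242,70),(246,161),(122,163)],(352,140),.08)
th,R2,T2,res=rigid(np.array([[30,-22],[-30,-22],[-30,22],[30,22.]])[[0,1,2,3]]/1000,b)
print('block top',b.round(4).tolist(),np.degrees(th),T2,(res*1000).round(1).tolist())
w=P(t,[(90,72),(108,72),(112,181),(95,181),(248,72),(266,72),(272,178),(258,178)],(352,140),.072)
print('walls',w.round(4).tolist(), w.mean(0), cv2.minAreaRect((w*1000).astype(np.float32)))
for k in ('lever_post','lever_pivot','selector_top','nest','jaw'):
    s=cam('side');d=pinpoint(k,'side')[0];z=dict(lever_post=.098,lever_pivot=.046,selector_top=.084,nest=.04,jaw=.04)[k];print(k,d['conf'],loc(ray(s,d['position'],z)[:2]))
E
```

```text
mixer yaw 12.662713761465753 [0.49914934 0.14338821] [[-2.2, -2.3], [-2.2, -0.2], [2.1, 4.5], [2.3, -2.0]]
deck [[63.2, 79.4], [63.8, -27.8], [-63.3, -28.5], [-64.1, 80.9]]
jawL top [[29.0, 65.3], [27.4, 53.4], [-25.1, 53.6], [-24.8, 66.2]]
jawR top [[30.6, 1.1], [29.4, -13.2], [-24.3, -11.1], [-25.2, 1.9]]
post [[14.8, 177.9]] pivot [[26.9, 103.6]] knob skirt(z.057) [[8.0, -60.5], [-5.0, -108.9], [25.8, -89.6], [-25.6, -76.2]]
ticks [[52.6, -83.2], [32.8, -83.3], [20.4, -46.2], [16.0, -60.2], [14.7, -111.0], [22.0, -121.1]]
sel [[-1.9, -85.8]] nest [[-3.0, 19.6]]
block top [[0.6236, -0.2801], [0.6224, -0.3367], [0.5801, -0.3362], [0.5803, -0.2793]] 89.21995805312099 [ 0.60158255 -0.30806374] [[-0.4, -1.7], [-0.8, 1.7], [0.9, 1.6], [0.3, -1.6]]
walls [[0.6246, -0.2692], [0.6244, -0.2775], [0.5734, -0.2768], [0.5735, -0.269], [0.623, -0.3424], [0.6229, -0.3508], [0.5732, -0.3508], [0.5733, -0.3443]] [ 0.5985458  -0.31010281] ((598.842529296875, -309.9679870605469), (81.74895477294922, 51.181549072265625), 89.79813385009766)
lever_post 0.51 [[14.8, 206.4]]
lever_pivot 0.6 [[19.2, 88.1]]
selector_top 0.76 [[-5.5, -86.2]]
nest 0.7 [[57.4, 338.9]]
jaw 0.44 [[-10.4, 43.2]]
```

```bash
cat > st.py <<'E'
from h import *
from scipy.spatial.transform import Rotation as Ro
s=r.sense();M=Ro.from_rotvec(s['eef_rot']).as_matrix()
print('t',round(s['clock'],2),'pos',np.round(s['ee_pos'],4),'closing yaw',np.degrees(np.arctan2(M[1,1],M[0,1])).round(2),'z',M[:,2].round(3),'q',np.round(s['q'],2),'F',np.round(s['ft_force'],1),'op',round(s['opening'],4),'gf',round(s['gripper_force'],1))
E
python3 st.py
```

```text
t 2.25 pos [0.1382 0.5581 0.2305] closing yaw 76.09 z [ 0.  0. -1.] q [ 1.21  0.28  1.5  -0.    1.36 -0.12] F [-0.3 -0.7 -0. ] op 0.0943 gf 0.0
```

>>> play_rows(series=[{"offset":[23.1,-43.35,0],"delta_rot":[0,0,-3.83]},{"offset":[23.1,-43.35,0],"delta_rot":[0,0,-3.83]},{"offset":[23.1,-43.35,0],"delta_rot":[0,0,-3.83]},{"offset":[23.1,-43.35,0],"delta_rot":[0,0,-3.83]},{"offset":[23.1,-43.35,0],"delta_rot":[0,0,-3.83]},{"offset":[23.1,-43.35,0],"delta_rot":[0,0,-3.83]},{"offset":[23.1,-43.35,0],"delta_rot":[0,0,-3.83]},{"offset":[23.1,-43.35,0],"delta_rot":[0,0,-3.83]},{"offset":[23.1,-43.35,0],"delta_rot":[0,0,-3.83]},{"offset":[23.1,-43.35,0],"delta_rot":[0,0,-3.83]},{"offset":[23.1,-43.35,0],"delta_rot":[0,0,-3.83]},{"offset":[23.1,-43.35,0],"delta_rot":[0,0,-3.83]},{"offset":[23.1,-43.35,0],"delta_rot":[0,0,-3.83]},{"offset":[23.1,-43.35,0],"delta_rot":[0,0,-3.83]},{"offset":[23.1,-43.35,0],"delta_rot":[0,0,-3.83]},{"offset":[23.1,-43.35,0],"delta_rot":[0,0,-3.83]},{"offset":[23.1,-43.35,0],"delta_rot":[0,0,-3.83]},{"offset":[23.1,-43.35,0],"delta_rot":[0,0,-3.83]},{"offset":[23.1,-43.35,0],"delta_rot":[0,0,-3.83]},{"offset":[23.1,-43.35,0],"delta_rot":[0,0,-3.83]}], jaw=80)

```text
clock: 4.75
ee_pos: [0.6009, -0.3103, 0.2304]
eef_rot: [2.234, 2.209, 0.0]
ft_force: [0.5, -0.5, -0.1]
opening: 0.0801
gripper_force: 0.0
```

```bash
python3 st.py
```

```text
t 4.75 pos [ 0.6009 -0.3103  0.2304] closing yaw -0.65 z [ 0.  0. -1.] q [-0.58  0.43  1.27  0.    1.44 -0.57] F [ 0.5 -0.5 -0.1] op 0.0801 gf 0.0
```

>>> play_rows(series=[{"offset":[0,1,-30],"delta_rot":[0,0,0]},{"offset":[0,0,-30],"delta_rot":[0,0,0]},{"offset":[0,0,-30],"delta_rot":[0,0,0]},{"offset":[0,0,-25],"delta_rot":[0,0,0]},{"offset":[0,0,-20],"delta_rot":[0,0,0]},{"offset":[0,0,-15],"delta_rot":[0,0,0]},{"offset":[0,0,-12],"delta_rot":[0,0,0]},{"offset":[0,0,-7],"delta_rot":[0,0,0]},{"offset":[0,0,0],"delta_rot":[0,0,0]}])

```text
clock: 5.88
ee_pos: [0.6002, -0.3078, 0.0613]
eef_rot: [-2.231, -2.211, 0.0]
ft_force: [0.4, -1.1, 0.7]
opening: 0.08
gripper_force: 0.0
```

>>> play_rows(series=[{"offset":[0,0,0],"delta_rot":[0,0,0]},{"offset":[0,0,0],"delta_rot":[0,0,0]},{"offset":[0,0,0],"delta_rot":[0,0,0]},{"offset":[0,0,0],"delta_rot":[0,0,0]},{"offset":[0,0,0],"delta_rot":[0,0,0]},{"offset":[0,0,0],"delta_rot":[0,0,0]}], jaw=35, force=30)

```text
clock: 6.62
ee_pos: [0.6017, -0.3082, 0.0621]
eef_rot: [2.229, 2.209, 0.002]
ft_force: [4.3, -1.0, 1.3]
opening: 0.0438
gripper_force: 30.0
```

>>> play_rows(series=[{"offset":[0,0,6],"delta_rot":[0,0,0]},{"offset":[0,0,12],"delta_rot":[0,0,0]},{"offset":[0,0,18],"delta_rot":[0,0,0]},{"offset":[0,0,22],"delta_rot":[0,0,0]},{"offset":[0,0,22],"delta_rot":[0,0,0]},{"offset":[0,0,15],"delta_rot":[0,0,0]},{"offset":[0,0,5],"delta_rot":[0,0,0]},{"offset":[-10,14,0],"delta_rot":[0,0,0]},{"offset":[-18,27,0],"delta_rot":[0,0,0]},{"offset":[-22,33,0],"delta_rot":[0,0,0]},{"offset":[-22,33,0],"delta_rot":[0,0,0]},{"offset":[-18,27,0],"delta_rot":[0,0,0]},{"offset":[-10,14,0],"delta_rot":[0,0,0]},{"offset":[0,0,0],"delta_rot":[0,0,0]}])

```text
clock: 8.38
ee_pos: [0.4998, -0.1593, 0.1615]
eef_rot: [2.23, 2.213, -0.0]
ft_force: [-0.5, -0.6, -3.9]
opening: 0.0438
gripper_force: 30.0
```

Run:
```python
import st
from h import *
t=cam('top');f=t[0]['frame'];s=cam('side')[0]['frame']
a=np.hstack([cv2.resize(f[130:260,290:410,::-1],(400,433)),cv2.resize(s[180:310,200:320,::-1],(400,433))])
cv2.imwrite('pics/held.png',a)
```

```text
t 8.38 pos [ 0.4998 -0.1593  0.1615] closing yaw -0.45 z [-0. -0. -1.] q [-0.44  0.25  1.72 -0.    1.17 -0.43] F [-0.5 -0.6 -3.9] op 0.0438 gf 30.0
```

View pics/held.png

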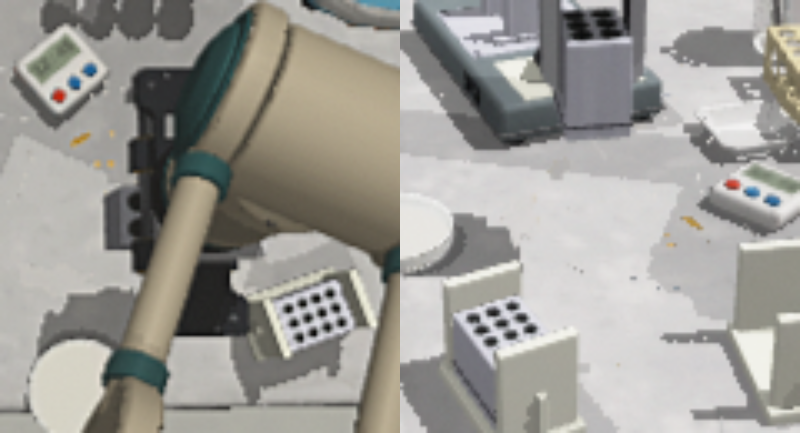

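The block is held upright, clear of the petri dish, timer and low block. I'll lower it next.

>>> play_rows(series=[{"offset":[0,0,-15],"delta_rot":[0,0,0]},{"offset":[0,0,-25],"delta_rot":[0,0,0]},{"offset":[0,0,-25],"delta_rot":[0,0,0]},{"offset":[0,0,-20],"delta_rot":[0,0,0]},{"offset":[0,0,-12],"delta_rot":[0,0,0]},{"offset":[0,0,-7],"delta_rot":[0,0,0]},{"offset":[0,0,-3],"delta_rot":[0,0,0]},{"offset":[0,0,-1],"delta_rot":[0,0,0]},{"offset":[0,0,-1],"delta_rot":[0,0,0]},{"offset":[0,0,0],"delta_rot":[0,0,0]}])

```text
clock: 9.72
ee_pos: [0.5004, -0.1599, 0.0528]
eef_rot: [2.231, 2.211, 0.0]
ft_force: [0.5, -0.0, -4.7]
opening: 0.0435
gripper_force: 30.0
```

>>> play_rows(series=[{"offset":[0,0,-0.7],"delta_rot":[0,0,0]},{"offset":[0,0,-0.7],"delta_rot":[0,0,0]},{"offset":[0,0,0],"delta_rot":[0,0,0]}])

```text
clock: 10.1
ee_pos: [0.5005, -0.1599, 0.052]
eef_rot: [2.231, 2.211, 0.001]
ft_force: [-1.3, 1.0, 5.5]
opening: 0.0433
gripper_force: 30.0
```

>>> play_rows(series=[{"offset":[0,0,0],"delta_rot":[0,0,0]},{"offset":[0,0,0],"delta_rot":[0,0,0]},{"offset":[0,0,0],"delta_rot":[0,0,0]},{"offset":[0,0,5],"delta_rot":[0,0,0]},{"offset":[0,0,20],"delta_rot":[0,0,0]},{"offset":[0,0,30],"delta_rot":[0,0,0]},{"offset":[0,0,30],"delta_rot":[0,0,0]},{"offset":[0,0,15],"delta_rot":[0,0,10]},{"offset":[0,0,0],"delta_rot":[0,0,10]},{"offset":[0,0,0],"delta_rot":[0,0,10]},{"offset":[0,0,0],"delta_rot":[0,0,10]},{"offset":[0,0,0],"delta_rot":[0,0,10]},{"offset":[0,0,0],"delta_rot":[0,0,10]},{"offset":[0,0,0],"delta_rot":[0,0,10]},{"offset":[0,0,0],"delta_rot":[0,0,10]},{"offset":[0,0,0],"delta_rot":[0,0,10]},{"offset":[0,0,0],"delta_rot":[0,0,0]}], jaw=70)

```text
clock: 12.22
ee_pos: [0.5003, -0.1599, 0.1513]
eef_rot: [0.017, 3.141, -0.0]
ft_force: [-0.6, 0.3, -0.3]
opening: 0.0698
gripper_force: 0.0
```

Run:
```python
import st
from h import *
s=cam('side')
for d in pinpoint('tall_block','side')[:2]: print(d['conf'],ray(s,d['position'],0)[:2])
for d in regions_of('tall_block','side')[:2]:
    print(d['conf'],d['box'])
P=[proj(s,(.5+x,-.16+y,z)) for x in(-.022,.022) for y in(-.03,.03) for z in(0,.07)];P=np.array(P)
print('pred box',P.min(0),np.ptp(P,axis=0))
f=s[0]['frame'][170:300,170:330,::-1].copy()
f=cv2.resize(f,None,fx=5,fy=4.6)
cv2.imwrite('pics/put.png',f)
```

```text
t 12.22 pos [ 0.5003 -0.1599  0.1513] closing yaw 89.37 z [ 0. -0. -1.] q [-0.44  0.26  1.74  0.    1.15 -2.  ] F [-0.6  0.3 -0.3] op 0.0698 gf 0.0
0.64 [ 0.4989507  -0.15802441]
0.53 [ 0.36475071 -0.12737551]
0.73 [246.5, 226.6, 23.0, 37.0]
0.33 [211.7, 258.0, 42.2, 60.0]
pred box [245.1348585  223.12367213] [23.46463312 40.59487754]
```

View pics/put.png

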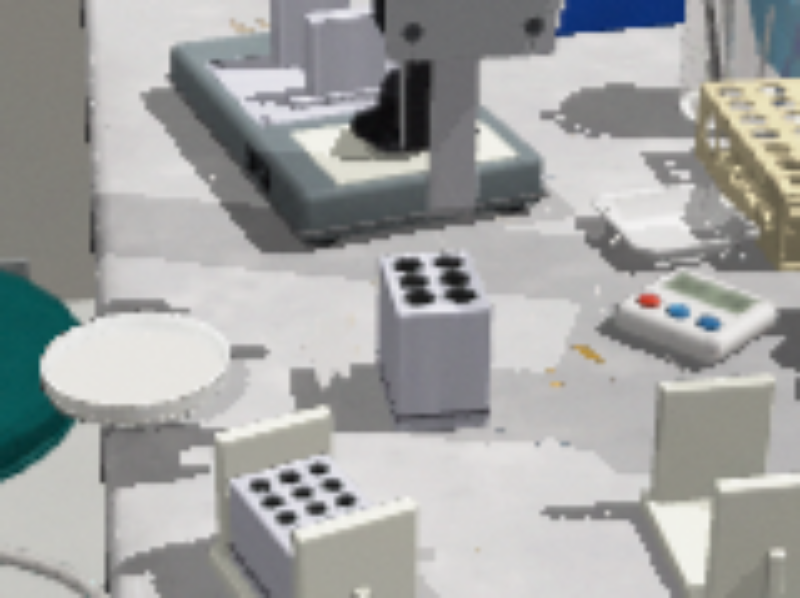

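The block stands upright and clear at (498,258)/crop, and its position matches the prediction. I'll regrip it by the end faces.

>>> play_rows(series=[{"offset":[0,0,0],"delta_rot":[0,0,0]},{"offset":[0,0,-15],"delta_rot":[0,0,0]},{"offset":[0,0,-25],"delta_rot":[0,0,0]},{"offset":[0,0,-25],"delta_rot":[0,0,0]},{"offset":[0,0,-20],"delta_rot":[0,0,0]},{"offset":[0,0,-10],"delta_rot":[0,0,0]},{"offset":[0,0,-5],"delta_rot":[0,0,0]},{"offset":[0,0,0],"delta_rot":[0,0,0]}], jaw=92)

```text
clock: 13.38
ee_pos: [0.5004, -0.1599, 0.0511]
eef_rot: [0.014, 3.141, 0.0]
ft_force: [-0.3, 0.4, -0.6]
opening: 0.0921
gripper_force: 0.0
```

>>> play_rows(series=[{"offset":[0,0,0],"delta_rot":[0,0,0]},{"offset":[0,0,0],"delta_rot":[0,0,0]},{"offset":[0,0,0],"delta_rot":[0,0,0]},{"offset":[0,0,0],"delta_rot":[0,0,0]},{"offset":[0,0,0],"delta_rot":[0,0,0]},{"offset":[0,0,0],"delta_rot":[0,0,0]}], jaw=50, force=25)

```text
clock: 14.12
ee_pos: [0.5004, -0.1597, 0.0514]
eef_rot: [0.014, 3.141, 0.0]
ft_force: [-0.5, 0.7, 3.8]
opening: 0.0599
gripper_force: 25.0
```

>>> play_rows(series=[{"offset":[0,0,10],"delta_rot":[0,0,0]},{"offset":[0,0,30],"delta_rot":[0,0,0]},{"offset":[0,0,40],"delta_rot":[0,0,0]},{"offset":[0,0,40],"delta_rot":[0,0,0]},{"offset":[0,15,20],"delta_rot":[0,0,-6.7]},{"offset":[0,35,0],"delta_rot":[0,0,-7]},{"offset":[-1,35,0],"delta_rot":[0,0,-7]},{"offset":[-1,35,0],"delta_rot":[0,0,-7]},{"offset":[-1,35,0],"delta_rot":[0,0,-7]},{"offset":[-1,35,0],"delta_rot":[0,0,-7]},{"offset":[-1,35,0],"delta_rot":[0,0,-7]},{"offset":[-1,35,0],"delta_rot":[0,0,-7]},{"offset":[0,35,0],"delta_rot":[0,0,-7]},{"offset":[0,25,0],"delta_rot":[0,0,-7]},{"offset":[0,10,-10],"delta_rot":[0,0,-7]},{"offset":[0,0,-15],"delta_rot":[0,0,0]},{"offset":[0,0,0],"delta_rot":[0,0,0]}])

```text
clock: 16.25
ee_pos: [0.4925, 0.1693, 0.1642]
eef_rot: [-1.957, -2.455, 0.006]
ft_force: [-0.0, 0.8, -4.2]
opening: 0.0598
gripper_force: 25.0
```

Run:
```python
import st
from h import *
t=cam('top');s=cam('side')
a=np.hstack([cv2.resize(t[0]['frame'][150:260,140:275,::-1],(400,326)),cv2.resize(s[0]['frame'][125:215,195:285,::-1],(400,400))[:326]])
b=cv2.resize(s[0]['frame'][125:215,195:285,::-1],(590,590),interpolation=cv2.INTER_CUBIC)
for i in range(0,90,10): cv2.putText(b,str(195+i),(int(i*6.556),9),0,.32,(0,0,255),1);cv2.putText(b,str(125+i),(0,int(i*6.556)+4),0,.32,(255,0,0),1)
cv2.imwrite('pics/hov.png',b)
```

```text
t 16.25 pos [0.4925 0.1693 0.1642] closing yaw 12.88 z [-0.005 -0.002 -1.   ] q [ 0.2   0.25  1.72 -0.    1.18 -0.03] F [-0.   0.8 -4.2] op 0.0598 gf 25.0
```

View pics/hov.png

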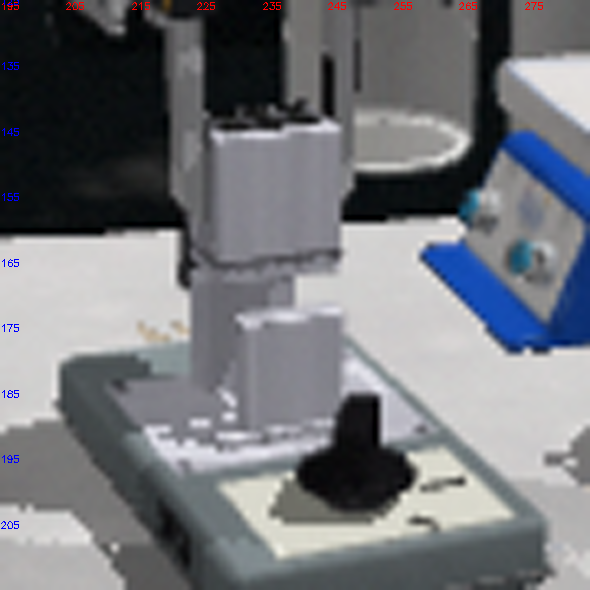

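Run:
```python
from h import *
s=cam('side');th=np.radians(12.66);R=np.array([[np.cos(th),-np.sin(th)],[np.sin(th),np.cos(th)]]);T=np.array([.49915,.14339])
q=lambda u,v:(195+u/6.556,125+v/6.556)
def loc(p):return ((p[:2]-T)@R*1000).round(1)
# fix local y instead of z: intersect ray with vertical plane
def rayy(p,yl):
    a=ray(s,p,0.);b=ray(s,p,.2);ya=((a[:2]-T)@R)[1]*1000;yb=((b[:2]-T)@R)[1]*1000;w=(yl-ya)/(yb-ya);P=a+w*(b-a);return np.append(loc(P),P[2].round(4))
C=loc(np.array([.4925,.1693]));print('tcp local',C)
print('block bottom edge',[rayy(q(*p),C[1]-22) for p in((207,260),(340,257))],'top edge',[rayy(q(*p),C[1]-22) for p in((210,130),(340,124))])
print('fixed jaw near top',[rayy(q(*p),2-14) for p in((238,316),(342,308))],'foot',[rayy(q(*p),-12) for p in((240,428),(340,420))])
print('jaw L inner face top left',[rayy(q(*p),52) for p in((190,272),)])
t=cam('top')
```

```text
tcp local [-0.8 26.7]
block bottom edge [array([-35.1   ,   4.7   ,   0.1242]), array([29.    ,  4.7   ,  0.1175])] top edge [array([-32.7   ,   4.7   ,   0.1846]), array([28.7   ,  4.7   ,  0.1808])]
fixed jaw near top [array([-26.6   , -12.    ,   0.1022]), array([ 23.5   , -12.    ,   0.0992])] foot [array([-26.3   , -12.    ,   0.0474]), array([ 22.8   , -12.    ,   0.0437])]
jaw L inner face top left [array([-27.8   ,  52.    ,   0.1013])]
```

>>> play_rows(series=[{"offset":[0.5,0.5,-8],"delta_rot":[0,0,0]},{"offset":[0,0,-4],"delta_rot":[0,0,0]},{"offset":[0,0,-3],"delta_rot":[0,0,0]},{"offset":[0,0,-3],"delta_rot":[0,0,0]},{"offset":[0,0,-3],"delta_rot":[0,0,0]},{"offset":[0,0,0],"delta_rot":[0,0,0]}])

```text
clock: 17.2
ee_pos: [0.4945, 0.1708, 0.1448]
eef_rot: [-1.96, -2.455, 0.0]
ft_force: [-0.1, 0.5, -6.0]
opening: 0.0595
gripper_force: 25.0
```

>>> play_rows(series=[{"offset":[0.2,-1,0],"delta_rot":[0,0,0]},{"offset":[0.2,-1,0],"delta_rot":[0,0,0]},{"offset":[0,0,0],"delta_rot":[0,0,0]}])

```text
clock: 17.58
ee_pos: [0.4946, 0.1704, 0.1449]
eef_rot: [-1.959, -2.452, -0.004]
ft_force: [-1.6, 6.3, -6.5]
opening: 0.0599
gripper_force: 25.0
```

>>> play_rows(series=[{"offset":[0.2,-1,0],"delta_rot":[0,0,0]},{"offset":[0,0,0],"delta_rot":[0,0,0]}])

```text
clock: 17.82
ee_pos: [0.4946, 0.1703, 0.145]
eef_rot: [-1.959, -2.45, -0.006]
ft_force: [0.0, 7.8, -6.3]
opening: 0.0596
gripper_force: 25.0
```

>>> play_rows(series=[{"offset":[-0.6,3,0],"delta_rot":[0,0,0]},{"offset":[-0.2,1,0],"delta_rot":[0,0,0]},{"offset":[-0.2,1,0],"delta_rot":[0,0,0]},{"offset":[0,0,0],"delta_rot":[0,0,0]}])

```text
clock: 18.32
ee_pos: [0.4945, 0.1723, 0.1452]
eef_rot: [1.96, 2.454, -0.0]
ft_force: [0.5, -0.5, -5.2]
opening: 0.0599
gripper_force: 25.0
```

>>> play_rows(series=[{"offset":[-0.2,1,0],"delta_rot":[0,0,0]},{"offset":[-0.2,1,0],"delta_rot":[0,0,0]},{"offset":[0,0,0],"delta_rot":[0,0,0]}])

```text
clock: 18.7
ee_pos: [0.494, 0.1747, 0.1451]
eef_rot: [1.96, 2.455, 0.0]
ft_force: [-0.1, 0.7, -4.4]
opening: 0.0599
gripper_force: 25.0
```

>>> play_rows(series=[{"offset":[0.5,-1.5,0],"delta_rot":[0,0,0]},{"offset":[0,0,-8],"delta_rot":[0,0,0]},{"offset":[0,0,-10],"delta_rot":[0,0,0]},{"offset":[0,0,-10],"delta_rot":[0,0,0]},{"offset":[0,0,-10],"delta_rot":[0,0,0]},{"offset":[0,0,-8],"delta_rot":[0,0,0]},{"offset":[0,0,-4],"delta_rot":[0,0,0]},{"offset":[0,0,-2],"delta_rot":[0,0,0]},{"offset":[0,0,0],"delta_rot":[0,0,0]}])

```text
clock: 19.82
ee_pos: [0.4946, 0.1732, 0.0932]
eef_rot: [1.96, 2.455, 0.0]
ft_force: [-0.2, 0.8, -4.0]
opening: 0.0598
gripper_force: 25.0
```

>>> play_rows(series=[{"offset":[0,0,-1],"delta_rot":[0,0,0]},{"offset":[0,0,-1],"delta_rot":[0,0,0]},{"offset":[0,0,0],"delta_rot":[0,0,0]}])

```text
clock: 20.2
ee_pos: [0.4947, 0.1732, 0.0914]
eef_rot: [1.96, 2.455, 0.001]
ft_force: [-0.3, -1.0, -3.3]
opening: 0.0599
gripper_force: 25.0
```

>>> play_rows(series=[{"offset":[0,0,-0.8],"delta_rot":[0,0,0]},{"offset":[0,0,0],"delta_rot":[0,0,0]}])

```text
clock: 20.45
ee_pos: [0.4947, 0.1732, 0.0914]
eef_rot: [1.96, 2.455, 0.001]
ft_force: [-1.3, -0.4, 5.2]
opening: 0.0597
gripper_force: 25.0
```

>>> play_rows(series=[{"offset":[0,0,0],"delta_rot":[0,0,0]},{"offset":[0,0,0],"delta_rot":[0,0,0]},{"offset":[0,0,0],"delta_rot":[0,0,0]},{"offset":[0,0,5],"delta_rot":[0,0,0]},{"offset":[0,0,25],"delta_rot":[0,0,0]},{"offset":[0,0,40],"delta_rot":[0,0,0]},{"offset":[0,0,40],"delta_rot":[0,0,0]},{"offset":[-50,0,10],"delta_rot":[0,0,0]},{"offset":[-60,0,0],"delta_rot":[0,0,0]},{"offset":[-60,0,0],"delta_rot":[0,0,0]},{"offset":[0,0,0],"delta_rot":[0,0,0]}], jaw=76)

```text
clock: 21.82
ee_pos: [0.32, 0.1727, 0.2104]
eef_rot: [-1.957, -2.456, 0.002]
ft_force: [0.5, -0.3, 0.9]
opening: 0.0759
gripper_force: 0.0
```

Run:
```python
import st
from h import *
t=cam('top')
print([ (round(d['conf'],2),np.round(d['position'],1).tolist(),ray(t,d['position'],.098)[:2].round(4)) for d in pinpoint('lever_post','top')[:2]],[(d['conf'],ray(t,d['position'],.04)[:2]) for d in pinpoint('tall_block','top')[:2]])
b=cv2.resize(t[0]['frame'][160:245,140:272,::-1],None,fx=6,fy=6,interpolation=cv2.INTER_CUBIC)
for i in range(0,140,10): cv2.putText(b,str(140+i),(i*6,9),0,.32,(0,0,255),1);cv2.putText(b,str(160+i),(0,i*6+4),0,.32,(255,0,0),1)
cv2.imwrite('pics/pl.png',b)
```

```text
t 21.82 pos [0.32   0.1727 0.2104] closing yaw 12.9 z [-0.001 -0.    -1.   ] q [ 0.3  -0.04  1.93  0.    1.25  0.08] F [ 0.5 -0.3  0.9] op 0.0759 gf 0.0
[(0.53, [146.2, 208.6], array([0.4786, 0.3339]))] [(0.66, array([0.5055867 , 0.24411535])), (0.61, array([0.49483742, 0.16581729]))]
```

View pics/pl.png

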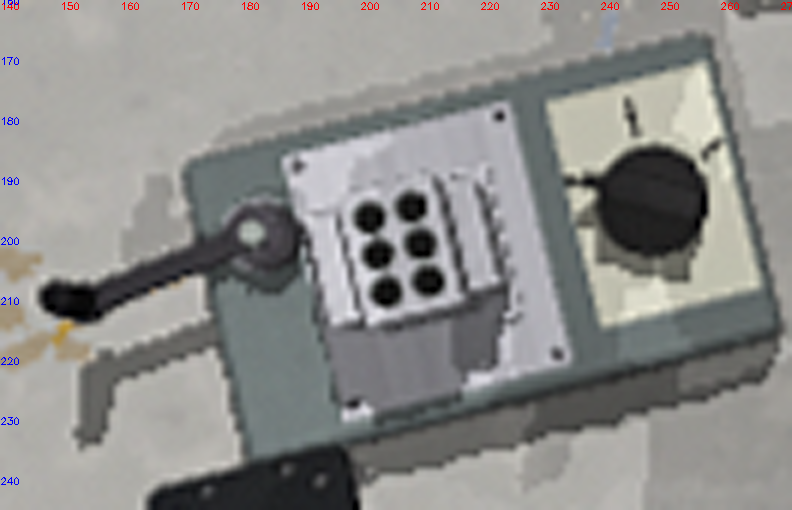

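The block stands squarely between the jaws, with its top centred at about (206,200) in full-frame pixels. Next I'll fit the lever's pivot and angle.

Run:
```python
from h import *
from scipy.optimize import least_squares
t=cam('top');th=np.radians(12.75);R=np.array([[np.cos(th),-np.sin(th)],[np.sin(th),np.cos(th)]]);T=np.array([.49915,.14339])
a=np.linspace(0,2*np.pi,60)
def ext(piv,an):
    c=piv+.085*np.array([-np.sin(an),np.cos(an)]);W=T+R@c
    p=np.array([proj(t,(W[0]+.008*np.cos(k),W[1]+.008*np.sin(k),z)) for k in a for z in(.098,.058)])
    p=(p-[140,160])*6
    return np.r_[p.min(0),p.max(0)],W
for z in(.055,.065,.075): print('cap',z,((ray(t,(253/6+140,232/6+160),z)[:2]-T)@R*1000).round(1))
for py in(.094,.100):
  for an in(0,.1,.2,.3): e,W=ext(np.array([.022,py]),an);print(py,an,e.round(),W.round(4))
for k in range(3):
  c=cam('top');d=pinpoint('lever_pivot','top');e=pinpoint('lever_post','top');print([((ray(c,x['position'],.046)[:2]-T)@R*1000).round(1) for x in d[:1]],[((ray(c,x['position'],.098)[:2]-T)@R*1000).round(1) for x in e[:1]])
f=t[0]['frame'].max(2);m=(f<45).astype(np.uint8)[200:220,140:165];n,l,s,ce=cv2.connectedComponentsWithStats(m);print(s[1:],(ce[1:]+[140,200]))
```

```text
cap 0.055 [ 30.5 100.3]
cap 0.065 [29.2 98.3]
cap 0.075 [27.9 96.3]
0.094 0 [ 44. 267. 107. 308.] [0.4811 0.3228]
0.094 0.1 [ 49. 286. 112. 325.] [0.4729 0.3205]
0.094 0.2 [ 56. 303. 118. 342.] [0.465  0.3175]
0.094 0.3 [ 65. 320. 126. 359.] [0.4574 0.3136]
0.1 0 [ 31. 271.  94. 311.] [0.4798 0.3287]
0.1 0.1 [ 36. 289.  99. 328.] [0.4716 0.3264]
0.1 0.2 [ 43. 307. 105. 345.] [0.4637 0.3233]
0.1 0.3 [ 51. 324. 114. 362.] [0.4561 0.3194]
[array([32.6, 96.6])] [array([ 17.2, 181.1])]
[array([30.6, 96.7])] [array([ 15.2, 185. ])]
[array([22.2, 96.6])] [array([ 13.5, 185.9])]
[[ 7  7 15  7 51]
 [23  8  1  1  1]] [[152.35294118 209.8627451 ]
 [163.         208.        ]]
```

>>> play_rows(series=[{"offset":[15,30,0],"delta_rot":[0,0,3.5]},{"offset":[35,40,0],"delta_rot":[0,0,3.5]},{"offset":[40,40,0],"delta_rot":[0,0,0]},{"offset":[40,30,0],"delta_rot":[0,0,0]},{"offset":[25,12,0],"delta_rot":[0,0,0]},{"offset":[0,0,-25],"delta_rot":[0,0,0]},{"offset":[0,0,-35],"delta_rot":[0,0,0]},{"offset":[0,0,-30],"delta_rot":[0,0,0]},{"offset":[0,0,-15],"delta_rot":[0,0,0]},{"offset":[0,0,-10],"delta_rot":[0,0,0]},{"offset":[0,0,-4],"delta_rot":[0,0,0]},{"offset":[0,0,0],"delta_rot":[0,0,0]}], jaw=60)

```text
clock: 23.98
ee_pos: [0.4799, 0.3254, 0.0918]
eef_rot: [1.806, 2.57, 0.002]
ft_force: [-0.8, 0.4, 0.0]
opening: 0.06
gripper_force: 0.0
```

>>> play_rows(series=[{"offset":[0,0,0],"delta_rot":[0,0,0]},{"offset":[0,0,0],"delta_rot":[0,0,0]},{"offset":[0,0,0],"delta_rot":[0,0,0]},{"offset":[0,0,0],"delta_rot":[0,0,0]},{"offset":[0,0,0],"delta_rot":[0,0,0]},{"offset":[0,0,0],"delta_rot":[0,0,0]}], jaw=8, force=6)

```text
clock: 24.72
ee_pos: [0.4791, 0.3251, 0.0913]
eef_rot: [-1.807, -2.57, 0.001]
ft_force: [-1.7, 0.5, 1.6]
opening: 0.0158
gripper_force: 6.0
```

```bash
python3 st.py
```

```text
t 24.73 pos [0.4791 0.3251 0.0913] closing yaw 19.79 z [-0.001 -0.    -1.   ] q [0.48 0.39 1.7  0.   1.05 0.13] F [-1.7  0.5  1.6] op 0.0158 gf 6.0
```

Run:
```python
import numpy as np
a0=np.arctan2(.080,-.025);p=lambda k:84.5*np.array([np.cos(a0+np.radians(4.8)*k),np.sin(a0+np.radians(4.8)*k)])
for k in range(19): print(k,(p(k+1)-p(k)).round(1).tolist())
```

```text
0 [-6.7, -2.4]
1 [-6.4, -2.9]
2 [-6.2, -3.5]
3 [-5.9, -4.0]
4 [-5.5, -4.4]
5 [-5.1, -4.9]
6 [-4.7, -5.3]
7 [-4.2, -5.7]
8 [-3.7, -6.0]
9 [-3.2, -6.3]
10 [-2.7, -6.6]
11 [-2.1, -6.8]
12 [-1.5, -6.9]
13 [-1.0, -7.0]
14 [-0.4, -7.1]
15 [0.2, -7.1]
16 [0.8, -7.0]
17 [1.4, -6.9]
18 [2.0, -6.8]
```

>>> play_rows(series=[{"offset":[-6.7,-2.4,0],"delta_rot":[0,0,4.8]},{"offset":[-6.4,-2.9,0],"delta_rot":[0,0,4.8]},{"offset":[-6.2,-3.5,0],"delta_rot":[0,0,4.8]},{"offset":[-5.9,-4.0,0],"delta_rot":[0,0,4.8]},{"offset":[-5.5,-4.4,0],"delta_rot":[0,0,4.8]},{"offset":[-5.1,-4.9,0],"delta_rot":[0,0,4.8]},{"offset":[-4.7,-5.3,0],"delta_rot":[0,0,4.8]},{"offset":[-4.2,-5.7,0],"delta_rot":[0,0,4.8]},{"offset":[-3.7,-6.0,0],"delta_rot":[0,0,4.8]},{"offset":[0,0,0],"delta_rot":[0,0,0]}], force=10)

```text
clock: 25.98
ee_pos: [0.4342, 0.2848, 0.0914]
eef_rot: [0.729, 3.049, -0.001]
ft_force: [5.9, -4.1, -4.3]
opening: 0.0154
gripper_force: 10.0
```

>>> play_rows(series=[{"offset":[-3.2,-6.3,0],"delta_rot":[0,0,4.8]},{"offset":[-2.7,-6.6,0],"delta_rot":[0,0,4.8]},{"offset":[-2.1,-6.8,0],"delta_rot":[0,0,4.8]},{"offset":[-1.5,-6.9,0],"delta_rot":[0,0,4.8]},{"offset":[-1.0,-7.0,0],"delta_rot":[0,0,4.8]},{"offset":[-0.4,-7.1,0],"delta_rot":[0,0,4.8]},{"offset":[0.2,-7.1,0],"delta_rot":[0,0,4.8]},{"offset":[0,0,0],"delta_rot":[0,0,0]}])

```text
clock: 26.98
ee_pos: [0.4257, 0.2389, 0.0916]
eef_rot: [-0.181, 3.126, 0.002]
ft_force: [9.5, 0.0, -7.5]
opening: 0.0154
gripper_force: 10.0
```

>>> play_rows(series=[{"offset":[2,-7.0,0],"delta_rot":[0,0,4.8]},{"offset":[2,-6.9,0],"delta_rot":[0,0,4.8]},{"offset":[1,-3,0],"delta_rot":[0,0,2]},{"offset":[0,0,0],"delta_rot":[0,0,0]}])

```text
clock: 27.48
ee_pos: [0.4283, 0.2287, 0.0916]
eef_rot: [-0.485, 3.095, 0.023]
ft_force: [2.4, 22.1, -9.7]
opening: 0.0181
gripper_force: 10.0
```

```bash
python3 st.py
```

```text
t 27.48 pos [0.4283 0.2287 0.0916] closing yaw 107.83 z [ 0.006  0.016 -1.   ] q [ 0.34  0.26  1.91  0.02  0.96 -1.55] F [ 2.4 22.1 -9.7] op 0.0181 gf 10.0
```

>>> play_rows(series=[{"offset":[0,0,0],"delta_rot":[0,0,0]},{"offset":[0,0,0],"delta_rot":[0,0,0]},{"offset":[0,0,0],"delta_rot":[0,0,0]},{"offset":[0,0,10],"delta_rot":[0,0,0]},{"offset":[0,0,30],"delta_rot":[0,0,0]},{"offset":[0,0,40],"delta_rot":[0,0,0]},{"offset":[-40,0,40],"delta_rot":[0,0,0]},{"offset":[-60,0,0],"delta_rot":[0,0,0]},{"offset":[-40,0,0],"delta_rot":[0,0,0]},{"offset":[0,0,0],"delta_rot":[0,0,0]}], jaw=40)

```text
clock: 28.72
ee_pos: [0.2827, 0.2207, 0.212]
eef_rot: [-0.499, 3.101, 0.0]
ft_force: [1.1, -0.2, 1.1]
opening: 0.0398
gripper_force: 0.0
```

Run:
```python
import st
from h import *
t=cam('top')
for i in range(3):
  for c in ('top','side'):
    k=cam(c);d=pinpoint('selector_top',c)[:1];print(c,[(round(x['conf'],2),np.round(x['position'],1).tolist(),ray(k,x['position'],.084)[:2].round(4)) for x in d])
b=cv2.resize(t[0]['frame'][160:245,140:272,::-1],None,fx=6,fy=6,interpolation=cv2.INTER_CUBIC)
for i in range(0,140,10): cv2.putText(b,str(140+i),(i*6,9),0,.32,(0,0,255),1);cv2.putText(b,str(160+i),(0,i*6+4),0,.32,(255,0,0),1)
# brighten knob inset
k=t[0]['frame'][175:215,232:266,::-1];k=cv2.resize(np.clip(k.astype(float)*4,0,255).astype(np.uint8),None,fx=6,fy=6,interpolation=cv2.INTER_CUBIC)
b[510-k.shape[0]:,:k.shape[1]]=k
cv2.imwrite('pics/lev.png',b)
```

```text
t 28.73 pos [0.2827 0.2207 0.212 ] closing yaw 108.29 z [ 0.  0. -1.] q [ 0.47 -0.05  1.93  0.    1.25 -1.42] F [ 1.1 -0.2  1.1] op 0.0398 gf 0.0
top [(0.83, [249.5, 190.2], array([0.5235, 0.0588]))]
side [(0.46, [247.1, 185.6], array([0.5139, 0.0695]))]
top [(0.57, [251.0, 193.1], array([0.5155, 0.0549]))]
side [(0.51, [249.1, 187.0], array([0.5179, 0.0588]))]
top [(0.79, [248.5, 191.5], array([0.52  , 0.0616]))]
side [(0.64, [247.9, 188.0], array([0.5135, 0.0523]))]
```

View pics/lev.png

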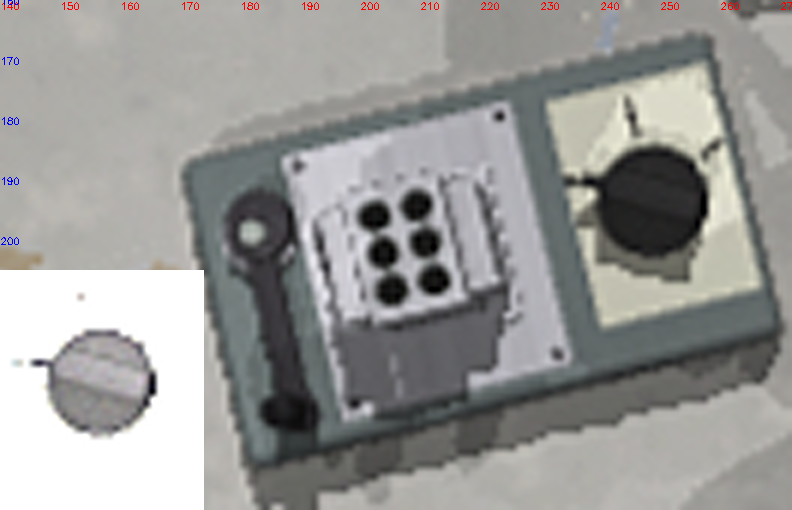

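The lever arm now lies straight toward the front, at (247,240)→(290,410) in the crop. The block is clamped against the right jaw. Next is the knob.

>>> play_rows(series=[{"offset":[17,-11.2,0],"delta_rot":[0,0,-8.97]},{"offset":[17,-11.3,0],"delta_rot":[0,0,-8.97]},{"offset":[17,-11.3,0],"delta_rot":[0,0,-8.97]},{"offset":[17,-11.3,0],"delta_rot":[0,0,-8.97]},{"offset":[17,-11.3,0],"delta_rot":[0,0,-8.97]},{"offset":[17,-11.3,0],"delta_rot":[0,0,-8.97]},{"offset":[17,-11.3,0],"delta_rot":[0,0,-8.97]},{"offset":[17,-11.3,0],"delta_rot":[0,0,-8.97]},{"offset":[17,-11.3,0],"delta_rot":[0,0,-8.97]},{"offset":[17,-11.3,0],"delta_rot":[0,0,-8.97]},{"offset":[17,-11.3,0],"delta_rot":[0,0,-8.97]},{"offset":[17,-11.3,0],"delta_rot":[0,0,-8.97]},{"offset":[17,-11.3,0],"delta_rot":[0,0,-8.97]},{"offset":[15,-11.3,0],"delta_rot":[0,0,-8.97]},{"offset":[0,0,0],"delta_rot":[0,0,0]}], jaw=50)

```text
clock: 31.25
ee_pos: [0.5221, 0.0627, 0.2109]
eef_rot: [-2.531, -1.861, 0.0]
ft_force: [0.2, 0.0, -0.2]
opening: 0.0502
gripper_force: 0.0
```

```bash
python3 st.py
```

```text
t 31.25 pos [0.5221 0.0627 0.2109] closing yaw -17.36 z [-0. -0. -1.] q [-0.01  0.21  1.64 -0.    1.29  0.29] F [ 0.2  0.  -0.2] op 0.0502 gf 0.0
```

>>> play_rows(series=[{"offset":[-3,0,-25],"delta_rot":[0,0,0]},{"offset":[0,0,-35],"delta_rot":[0,0,0]},{"offset":[0,0,-30],"delta_rot":[0,0,0]},{"offset":[0,0,-20],"delta_rot":[0,0,0]},{"offset":[0,0,-10],"delta_rot":[0,0,0]},{"offset":[0,0,-4],"delta_rot":[0,0,0]},{"offset":[0,0,0],"delta_rot":[0,0,0]}])

```text
clock: 32.12
ee_pos: [0.5186, 0.0634, 0.0877]
eef_rot: [2.531, 1.861, 0.001]
ft_force: [-0.9, -0.1, -0.0]
opening: 0.0501
gripper_force: 0.0
```

>>> play_rows(series=[{"offset":[0,0,0],"delta_rot":[0,0,0]},{"offset":[0,0,0],"delta_rot":[0,0,0]},{"offset":[0,0,0],"delta_rot":[0,0,0]},{"offset":[0,0,0],"delta_rot":[0,0,0]},{"offset":[0,0,0],"delta_rot":[0,0,0]}], jaw=8, force=25)

```text
clock: 32.75
ee_pos: [0.5193, 0.063, 0.0876]
eef_rot: [2.53, 1.859, 0.002]
ft_force: [1.5, -2.3, -1.0]
opening: 0.0159
gripper_force: 25.0
```

```bash
python3 st.py
```

```text
t 32.75 pos [0.5193 0.063  0.0876] closing yaw -17.38 z [ 0.002 -0.    -1.   ] q [-0.01  0.32  1.83 -0.    0.99  0.29] F [ 1.5 -2.3 -1. ] op 0.0159 gf 25.0
```

Gripped the bar well: the opening reads 15.9 mm. Push in.

>>> play_rows(series=[{"offset":[0,0,-3],"delta_rot":[0,0,0]},{"offset":[0,0,-3],"delta_rot":[0,0,0]},{"offset":[0,0,-2.5],"delta_rot":[0,0,0]},{"offset":[0,0,0],"delta_rot":[0,0,0]}])

```text
clock: 33.25
ee_pos: [0.5193, 0.063, 0.0797]
eef_rot: [2.53, 1.859, 0.002]
ft_force: [0.3, -1.8, 7.7]
opening: 0.0161
gripper_force: 25.0
```

>>> play_rows(series=[{"offset":[0,0,0],"delta_rot":[0,0,-5]},{"offset":[0,0,0],"delta_rot":[0,0,-7]},{"offset":[0,0,0],"delta_rot":[0,0,-8]},{"offset":[0,0,0],"delta_rot":[0,0,-8]},{"offset":[0,0,0],"delta_rot":[0,0,-8]},{"offset":[0,0,0],"delta_rot":[0,0,-8]},{"offset":[0,0,0],"delta_rot":[0,0,-8]},{"offset":[0,0,0],"delta_rot":[0,0,-5]},{"offset":[0,0,0],"delta_rot":[0,0,-3]},{"offset":[0,0,0],"delta_rot":[0,0,0]},{"offset":[0,0,0],"delta_rot":[0,0,0]}])

```text
clock: 34.62
ee_pos: [0.5191, 0.0634, 0.0798]
eef_rot: [3.123, 0.344, 0.003]
ft_force: [-0.6, -0.1, 7.8]
opening: 0.0162
gripper_force: 25.0
```

Run:
```python
import st
print(st.s['wrist_torque'])
```

```text
t 34.62 pos [0.5191 0.0634 0.0798] closing yaw -77.41 z [ 0.002  0.    -1.   ] q [-0.01  0.33  1.84  0.    0.97  1.34] F [-0.6 -0.1  7.8] op 0.0162 gf 25.0
[-0.08090072  0.18966569 -0.03156971]
```

>>> play_rows(series=[{"offset":[0,0,3],"delta_rot":[0,0,0]},{"offset":[0,0,3],"delta_rot":[0,0,0]},{"offset":[0,0,2.5],"delta_rot":[0,0,0]},{"offset":[0,0,0],"delta_rot":[0,0,0]}])

```text
clock: 35.12
ee_pos: [0.519, 0.0634, 0.0875]
eef_rot: [3.123, 0.345, 0.002]
ft_force: [2.1, 0.1, 3.5]
opening: 0.0157
gripper_force: 25.0
```

>>> play_rows(series=[{"offset":[0,0,0],"delta_rot":[0,0,0]},{"offset":[0,0,0],"delta_rot":[0,0,0]},{"offset":[0,0,0],"delta_rot":[0,0,0]},{"offset":[0,0,10],"delta_rot":[0,0,0]},{"offset":[0,0,30],"delta_rot":[0,0,0]},{"offset":[0,0,40],"delta_rot":[0,0,0]},{"offset":[-50,0,40],"delta_rot":[0,0,0]},{"offset":[-60,0,0],"delta_rot":[0,0,0]},{"offset":[-60,0,0],"delta_rot":[0,0,0]},{"offset":[-30,0,0],"delta_rot":[0,0,0]},{"offset":[0,0,0],"delta_rot":[0,0,0]}], jaw=50)

```text
clock: 36.5
ee_pos: [0.3178, 0.0634, 0.207]
eef_rot: [3.122, 0.345, 0.002]
ft_force: [0.8, -0.3, 0.7]
opening: 0.0496
gripper_force: 0.0
```

Run:
```python
import st
from h import *
f=cam('top')[0]['frame'];g=cam('side')[0]['frame']
a=f[160:245,165:272,::-1].copy();a=np.clip(a.astype(float)*1.8,0,255).astype(np.uint8)
b=g[150:230,200:285,::-1]
a=cv2.resize(a,(400,318),interpolation=cv2.INTER_CUBIC);b=cv2.resize(b,(400,376),interpolation=cv2.INTER_CUBIC)
o=np.zeros((376,800,3),np.uint8);o[:318,:400]=a;o[:,400:]=b;cv2.imwrite('pics/fin.png',o)
```

```text
t 36.5 pos [0.3178 0.0634 0.207 ] closing yaw -77.38 z [ 0.002 -0.    -1.   ] q [-0.02 -0.1   2.   -0.    1.25  1.33] F [ 0.8 -0.3  0.7] op 0.0496 gf 0.0
```

View pics/fin.png

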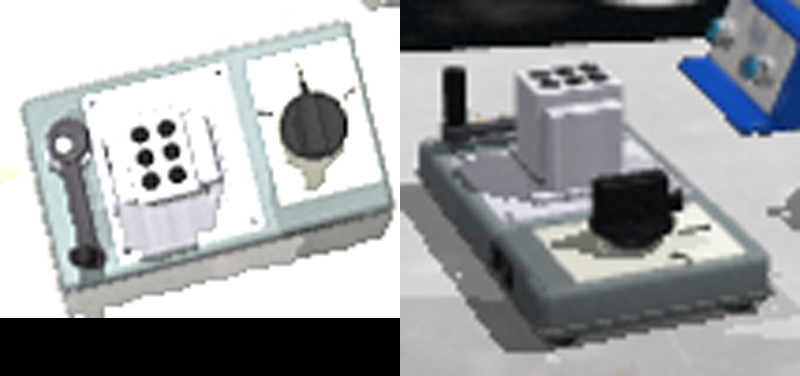

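The knob points at the middle mark, about (305,85) in the left crop, and has sprung out. The lever is closed and the block is clamped.

```bash
python3 -c "
from cell import r
print(r.close_job())"
```

```text
the job is handed in; nothing more can be done
None
```

The job is handed in, though the judge returned no verdict: the final pictures show the tall block upright and clamped on the mixer's deck, the cam lever closed, and the selector sprung out at the middle mark, with the arm clear of everything.

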